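Latch the rind brusher and hold its run paddle

ROBOT

A 7-joint arm with a two-finger parallel gripper is mounted at the origin on the work surface. World frame = base frame: x ahead of the robot, y to its left, z up, the work surface at z = 0. Lengths are in m, angles in rad, forces in N, time in s.
With the tool pointing down it reaches from about 0.4 to 0.85 m from the base axis. Payload 10.4 kg.
Tool frame: the origin (TCP) lies at the very end of the fingers, on their centre line; the grasp point (between the pads) lies 19 mm behind it; z points along the fingers, y is the line along which they close (so a half turn about z gives the same grasp; the last joint's range is limited). The gripper opens to 87 mm and grips with 3 to 60 N. Pads are 19 mm wide; open, the fingers measure 117 mm over their backs; the gripper's body (75 mm by 190 mm) begins 51 mm behind the grasp point.
Start: joints at [-1.172, 0.332, -0.065, 1.46, 0.022, 1.35, -0.088], TCP at [0.256, 0.57, 0.223] pointing down, gripper open.
Joint ranges: [-2.6, 2.6], [-0.5, 2.12], [-1.47, 1.34], [0.16, 2.42], [-1.27, 4.41], [0.06, 2.06], [-2.6, 2.6]. Speed limits (rad/s): [2.22, 2.22, 2.79, 2.79, 3.14, 3.14, 3.14].

INTERFACE

Orientations are given as a unit quaternion [x, y, z, w].
In Python, from bench import status, camera, order gives the robot as it stands.
- The arm moves only by the tool jog_arm, never from a script. Its argument "plan" is a list of rows, each a list of 7 numbers: the turn, a rotation vector about the tool's x, y, z in rad, then the shift along the tool's x, y, z in mm, then the opening, from -1 (shut) to 1 (fully open). A call has 1 to 12 rows; each row is the pose to reach, as a shift and turn from the pose commanded when the call began, along the tool's axes at that moment; what a row does not reach only later rows make up. A row lasts 1/10 s, in which the tool goes at most 50 mm and 8.59 degrees, less where a joint would pass 70% of its speed; a pose out of reach is approached as far as the arm can. A call with a gripper value outside its range is refused whole. The fingers move at their own pace and stop on an object; "squeeze" is the grip in N (left out, the last holds). Time passes only in rows, so rows that repeat a pose let the fingers close. It gives the time, the measured TCP pose, the force, the opening and the grip force at its end, in the units of the state.
- status.read_state(): the state, without advancing time (a new reading comes with each control period).
- camera(name): name is "scene" or "top"; returns a dict with "image" (400x640x3 uint8, red, green, blue), "z_map" (400x640 float32, m along the optical axis (not along the pixel's ray), 0 where there is no reading), "fx", "fy", "cx", "cy" (pixels), "k1" (the pictures are not rectified: a ray, as slopes to the right and down, at radius r is drawn at 1 + k1 r^2 times it, then the intrinsics apply), "world_from_camera" (4x4, takes a point from camera to world coordinates). Camera axes: x right, y down, z forward; pixel columns grow to the right and rows downward; lengths in m; the calibration is good to about 2 mm. A picture is of the moment at which its call begins.
- order.close_job(): hands the job in; it is judged then, once.
The state is a dict: "time": time; "joint_positions": joint angles; "joint_vel": joint speeds; "joint_torque": joint torques, N m; "ee_pos": TCP position; "eef_rot": TCP orientation; "ft_force": force on the tool from outside, world axes, zero at the start; "torque": the same for the moment, N m; "width": finger opening in m; "grip_force": force on a finger pad.
Only numpy, scipy, OpenCV 4.12 (cv2) and the standard library are available. Lean on these libraries where they do the work, as an engineer would, in place of code of your own. Each camera call takes 0.05 s, during which the arm holds its last target. There are 200 camera calls.

TASK

The cheese wheel in the rind-brushing machine is ready to be brushed: first swing the brass hasp over so that it lies flat over the staple on the clear lid, and only then press down the yellow spring-loaded hold-to-run paddle on the grey station until its pointer stands in the green band of the scale. Keep it held there: the program finishes while the robot is still holding the paddle in the green. Never push the paddle deep into the red to its bottom stop, keep the lid shut, and do not disturb the cheeses and other things lying about.

Things in the scene. Friction and masses are not known exactly. Their poses are not given: they have to be found in the camera images.
- brusher: Rind-brushing machine: white cabinet 300 (x) x 280 (y) x 130 mm, fixed, standing left or right. Origin: its underside centre. In front (-x) a ledge (local x -150 to -70, top 130 mm high) with the hasp's hinge at y = 0. The clear lid spans local x -70 to +150, top 139 mm high, with a black bar handle at local x -53, y 70 to 120, 164 mm high; it stays shut by its weight.
- hasp_hinge (a point): Middle of the hasp's hinge line, fixed on the machine's ledge: 105 mm in front of (-x) the machine's origin, 144 mm above the table. The hinge line runs along the machine's y; axes parallel to the machine's.
- hasp (a joint): Brass hasp (rad): 0 = shut, flat, pointing to the machine's +x over the lid; pi/2 = upright; starts at 1.75 to 2.25, leaning to the machine's front (-x); stop 2.35. Plate 82 mm long from the hinge, 40 wide, 5 thick, slot 18 wide at 48 to 70 mm from the hinge. Stiff hinge (0.06 N m): stays where left, so it must be pushed right down. Shut, its top is 147.5 mm above the table.
- hasp_tip (a point): Middle of the free end of the hasp, 82 mm from the hinge.
- staple (a point): Top of the brass staple on the lid, a loop 15 mm wide (y) and 5 mm thick that passes through the slot of the shut hasp, standing 59 mm behind (+x of) the hinge, its top about 161 mm above the table. It clears the hasp and moves only with the lid.
- station: Hold-to-run station: fixed grey box 60 mm high, local x -100 to +90, y -55 to +75; origin on the table. Lever pivot at local x +60, y 0, 130 mm high, between cheeks 142 mm high; the lever runs 120 mm to -x to the yellow paddle. Beside it, at local x -60, y +52 to +86, an upright scale 170 mm high: white on top (off), green (run), red below (stop).
- paddle (a joint): Paddle lever, angle pressed down from rest (rad), 0 to 0.5 (bottom stop). A spring always lifts it back to 0. At rest it is raised 0.25 rad above level, pointing to the station's -x. Pointer in the green from 0.20 to 0.32 (middle 0.26: lever about level). Force at the paddle's middle: about 3 N to start it, 6 to 7 N in the green, 10 N at the bottom.
- paddle_pad (a point): Middle of the top face of the yellow paddle, a plate 48 (along the lever) x 60 (across) x 12 mm, 120 mm from the pivot. At rest about 167 mm above the table; mid-green about 137 mm; bottom stop about 108 mm. A short black pointer on the paddle's +y side shows on the scale.
- green_mid (a point): Middle of the green band at the scale's inner edge, 129 mm above the table, fixed on the station; the band is 14 mm high. The pointer stands at this height when the paddle is at 0.26 rad.
- small_wheel: Small loose red-waxed cheese, 90 mm across, 50 mm high, origin under its centre. Leave it alone.
- rind_brush: Loose wooden hand brush 36 x 70 x 28 mm lying on the machine's ledge beside the hasp, 95 mm to its +y side; origin at the middle of its underside. Leave it alone.
- oil_jar: Loose amber jar 72 mm across, 110 mm high, origin under its centre. Leave it alone.
- black_wheel: Loose black-waxed cheese, 140 mm across, 80 mm high. Leave it alone.
- steel_bowl: Loose steel bowl 150 mm across, 60 mm high. Leave it alone.
- pale_wheel: Loose pale cheese, 90 mm across, 55 mm high, origin under its centre. Leave it alone.
Not all that is in view belongs to the job. Leave any purple look-alike of the station alone.

How it is judged:
On the way:
1. the hasp lies shut over the staple (value of joint hasp below 0.12 rad), for 0.2 s.
At the end, for the whole second after the job is handed in: The hasp lies flat (within 0.12 rad) over the staple, the lid is shut (its staple within 10 mm of where it was), and the robot itself holds the paddle still in the green band (0.18 to 0.34 rad), pressing it with more than 2 N, through the last second (value of joint hasp below 0.12 rad and distance of staple from where it was at the start of the episode below 0.01 m and value of joint paddle between 0.18 and 0.34 rad and velocity of joint paddle between -0.05 and 0.05 rad/s and contact force between any of the fingers, the arm and paddle above 2 N); the arm keeps its last pose, push and grip.
It fails at once if the paddle is pressed while the hasp is still open (value of joint paddle above 0.1 rad and value of joint hasp above 0.3 rad).
It fails at once if the paddle is pushed deep into the red (value of joint paddle above 0.44 rad).
It fails at once if the lid is lifted (distance of staple from where it was at the start of the episode above 0.02 m).
It fails at once if a bystander is disturbed (moved over 30 mm) (distance of any of small_wheel, rind_brush, oil_jar, black_wheel, steel_bowl, pale_wheel from where it was at the start of the episode above 0.03 m).
It also fails if it takes over 51 s, if anything falls off the work surface, if the arm or the gripper's body presses on something with over 40 N, if the wrist force passes 120 N, or if a joint passes its speed limit or range.

## Working session

There is one attempt and no reset: what is moved stays moved. The work goes in short steps, Python scripts to look and compute and a tool call to move; the robot and the scene stay as the last step left them, time stands still between calls to the robot, and variables do not carry over. Pictures are saved under pics/ and viewed, at most 10 in all, crops included, and the job is handed in when it is done.

Besides the shell and the picture viewer there is one more tool, called after "Emit:" by a JSON object that holds its "method" and its "body", one argument or row to a line. jog_arm: Moves the arm, as the interface text tells. Its arguments: {"type":"object","properties":{"plan":{"type":"array"},"squeeze":{"type":"number"}},"required":["plan"]}

```bash
mkdir -p pics
cat > h.py <<'E'
import numpy as np, cv2
from bench import status, camera, order
def shot(n):
    c=camera(n); np.savez('/tmp/%s.npz'%n,**c); return c
def load(n): return dict(np.load('/tmp/%s.npz'%n))
def cloud(c):
    K=np.array([[c['fx'],0,c['cx']],[0,c['fy'],c['cy']],[0,0,1]],float)
    h,w=c['z_map'].shape; v,u=np.mgrid[:h,:w]
    xd=(u-c['cx'])/c['fx']; yd=(v-c['cy'])/c['fy']; x,y=xd.copy(),yd.copy()
    for _ in range(20):
        s=1+c['k1']*(x*x+y*y); x=xd/s; y=yd/s
    z=c['z_map']; P=np.stack([x*z,y*z,z],-1); T=c['world_from_camera']
    W=P@T[:3,:3].T+T[:3,3]; W[z<=0]=np.nan; return W
E
python3 - <<'E'
from h import *
for n in('scene','top'):
    c=shot(n); cv2.imwrite(f'pics/{n}0.png',c['image'][...,::-1]); print(n,c['fx'],c['k1'],c['world_from_camera'])
s=status.read_state(); print(s)
E
```

```text
scene 517.4267314127923 -0.00622894201164303 [[-0.29023702  0.77159877 -0.56603694  1.38295017]
 [ 0.95695211  0.23541852 -0.16976682  0.27550765]
 [ 0.00226371 -0.59094286 -0.80671024  1.4051646 ]
 [ 0.          0.          0.          1.        ]]
top 446.42478803766204 -0.07795695019981609 [[-0.01450464 -0.98625022  0.16462115  0.29743628]
 [-0.99987031  0.0154588   0.00451631  0.00449897]
 [-0.00699906 -0.16453429 -0.98634653  1.44505428]
 [ 0.          0.          0.          1.        ]]
{'time': 0.1, 'joint_positions': array([-1.17160458,  0.33280585, -0.06471607,  1.46083299,  0.02158205,
        1.3498756 , -0.08847829]), 'joint_vel': array([ 0.00096903, -0.00170007, -0.00021229, -0.0012037 ,  0.00028333,
        0.00099422,  0.00090992]), 'joint_torque': array([ 1.76573129e-03, -6.24545646e+01,  2.48061446e-02, -3.90713453e+01,
       -6.13173307e-02,  3.65165086e-02,  9.28495842e-05]), 'ee_pos': array([0.25572541, 0.56992877, 0.2218469 ]), 'eef_rot': array([ 2.09310711e-01,  9.77848991e-01, -6.03105112e-04, -1.13316599e-04]), 'ft_force': array([ 1.09622969,  0.05889409, -0.51848004]), 'torque': array([-6.24501406e-05,  1.65492407e-02, -1.53560638e-02]), 'grip_force': 0.0, 'width': 0.08712008528803492}
```

View pics/scene0.png

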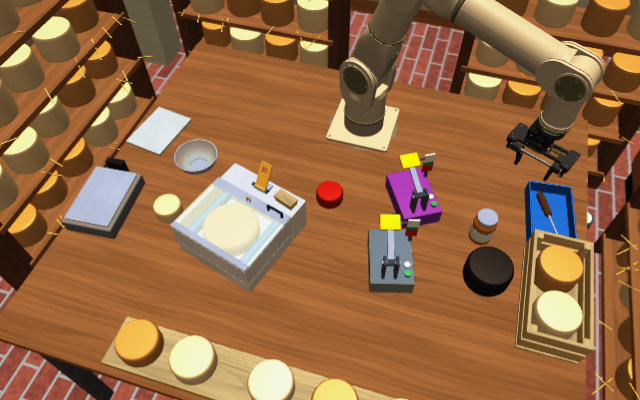

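View pics/top0.png

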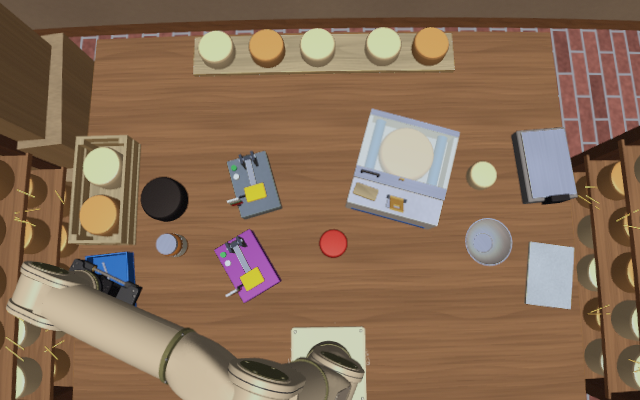

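The scene shows the machine at scene (240,225) / top (405,170), with the upright brass hasp at (263,175) / (397,203). The brush is next to the hasp at top (365,190).

Paddle candidates:
- The yellow paddle on the grey station, scene (390,222) / top (255,192). I choose this one.
- The yellow paddle on the purple look-alike, scene (410,160) / top (252,280). I leave it alone.

Hasp candidates are the brass plate at top (397,203) and the wooden brush at (365,190). I choose the plate.

```bash
cat > m.py <<'E'
from h import *
for n,boxes in(('scene',dict(pad=(375,210,405,235),hasp=(250,155,275,195),mach=(170,160,310,290),stn=(365,225,416,295))),('top',dict(pad=(240,178,272,205),hasp=(385,190,410,212),mach=(340,105,465,230),stn=(222,150,285,220)))):
    c=load(n); W=cloud(c); hsv=cv2.cvtColor(c['image'],cv2.COLOR_RGB2HSV).astype(int)
    for k,(a,b,d,e) in boxes.items():
        w=W[b:e,a:d].reshape(-1,3); q=hsv[b:e,a:d].reshape(-1,3)
        if k=='pad': m=(abs(q[:,0]-29)<4)&(q[:,1]>200)&(w[:,2]>.1)
        elif k=='hasp': m=(abs(q[:,0]-20)<6)&(q[:,1]>150)&(w[:,2]>.136)
        elif k=='mach': m=(w[:,2]>.12)&(w[:,2]<.145)
        else: m=(w[:,2]>.052)&(w[:,2]<.066)
        p=w[m]; print(n,k,len(p),'med',np.median(p,0).round(4),'min',p.min(0).round(3),'max',p.max(0).round(3))
        r=cv2.minAreaRect(p[:,:2].astype(np.float32)*1000); print('   rect',np.round(r[0],1),np.round(r[1],1),round(r[2],2), np.round(cv2.boxPoints(r)).tolist())
        if k in('hasp','pad'):
            u,s,vt=np.linalg.svd(p-p.mean(0),full_matrices=False); print('   mean',p.mean(0).round(4),'axes',vt.round(3).tolist(),(s/len(p)**.5).round(4))
a=cv2.resize(load('scene')['image'][150:300,180:420],(768,480),interpolation=3)
b=cv2.resize(load('top')['image'][100:240,210:470],(780,420),interpolation=3)
cv2.imwrite('pics/cs.png',a[...,::-1]);cv2.imwrite('pics/ct.png',b[...,::-1])
E
python3 m.py
```

```text
scene pad 268 med [0.5212 0.2058 0.1669] min [0.492 0.173 0.157] max [0.548 0.237 0.178]
   rect [520.9 205.8] [45.6 56.4] 17.67 [[491.0, 226.0], [508.0, 172.0], [551.0, 186.0], [534.0, 240.0]]
   mean [0.5209 0.2057 0.1669] axes [[0.307, -0.951, -0.015], [-0.923, -0.302, 0.237], [0.23, 0.059, 0.971]] [0.016  0.0125 0.003 ]
scene hasp 284 med [ 0.4782 -0.2036  0.1777] min [ 0.446 -0.231  0.141] max [ 0.509 -0.177  0.216]
   rect [ 475.9 -202.8] [46.6 54.5] 70.27 [[442.0, -216.0], [494.0, -234.0], [509.0, -190.0], [458.0, -172.0]]
   mean [ 0.4774 -0.2028  0.1785] axes [[0.53, -0.156, -0.834], [-0.314, -0.949, -0.021], [-0.788, 0.273, -0.552]] [0.0254 0.0126 0.0032]
scene mach 7327 med [ 0.6258 -0.2413  0.1369] min [ 0.419 -0.414  0.12 ] max [ 0.782 -0.063  0.145]
   rect [ 599.2 -238.9] [285.9 303. ] 73.83 [[414.0, -334.0], [705.0, -418.0], [785.0, -144.0], [494.0, -59.0]]
scene stn 1800 med [0.5719 0.231  0.059 ] min [0.463 0.142 0.052] max [0.676 0.314 0.066]
   rect [568.7 229.2] [192.8 130.9] 15.5 [[458.0, 266.0], [493.0, 140.0], [679.0, 192.0], [644.0, 318.0]]
  return _methods._mean(a, axis=axis, dtype=dtype,
  ret = um.true_divide(
Traceback (most recent call last):
  File "m.py", line 10, in <module>
    p=w[m]; print(n,k,len(p),'med',np.median(p,0).round(4),'min',p.min(0).round(3),'max',p.max(0).round(3))
                                                                 ~~~~~^^^
ValueError: zero-size array to reduction operation minimum which has no identity
```

```bash
sed -i "s/^        p=w\[m\];/        p=w[m]\n        if len(p)<9: print(n,k,'none',np.nanmedian(w,0),np.isfinite(w).mean()); continue\n       /; s/^        print(n,k,len/        print(n,k,len/" m.py; sed -i 's/^        *print(n,k,len/        print(n,k,len/' m.py
python3 m.py | grep -A99 ^top
```

```text
top pad none [0.52800922 0.21290718 0.06418192] 0.9942129629629629
top hasp 87 med [ 0.4798 -0.2004  0.1759] min [ 0.455 -0.22   0.151] max [ 0.498 -0.176  0.214]
   rect [ 475.6 -197.8] [36.4 38.3] 71.67 [[452.0, -209.0], [488.0, -221.0], [500.0, -187.0], [463.0, -174.0]]
   mean [ 0.4786 -0.1989  0.1779] axes [[-0.485, 0.226, 0.845], [0.328, 0.942, -0.063], [0.81, -0.246, 0.531]] [0.0195 0.0121 0.001 ]
top mach 8367 med [ 0.6022 -0.2424  0.1364] min [ 0.418 -0.41   0.12 ] max [ 0.778 -0.061  0.145]
   rect [ 598.6 -234.5] [284.1 300.2] 73.33 [[414.0, -328.0], [702.0, -414.0], [783.0, -141.0], [496.0, -55.0]]
top stn 1654 med [0.565  0.2198 0.06  ] min [0.459 0.147 0.052] max [0.674 0.318 0.066]
   rect [567.  232.7] [191.3 131.1] 15.48 [[457.0, 270.0], [492.0, 144.0], [677.0, 195.0], [642.0, 321.0]]
```

View pics/cs.png

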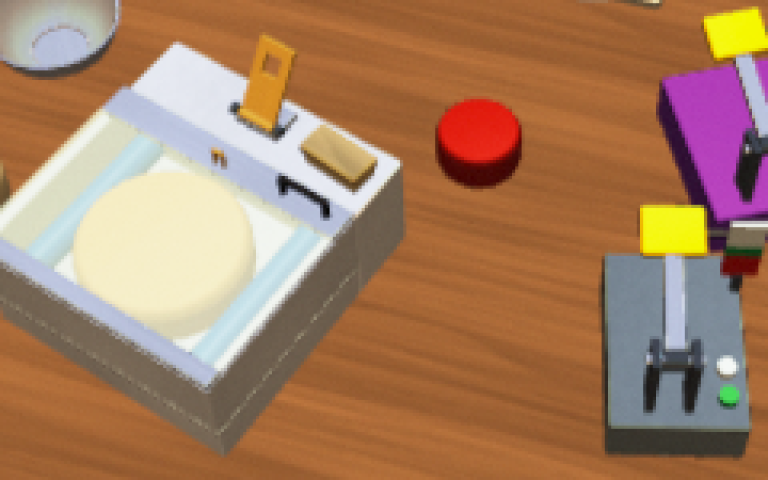

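The crop confirms the choice. The brass hasp with its slot stands beside the brush, and the paddle is on the grey station, not the purple one. Both views agree on the machine (yaw about -16.4°, hinge about (0.498, -0.207)) and the station (yaw 15.5°, pad about (0.521, 0.206, 0.167)).

```bash
cat > go.py <<'E'
# usage: go.py yaw_of_toolx_deg x y z ... (world mm targets) -> tool shifts
import sys
from h import *
from scipy.spatial.transform import Rotation as R
s=status.read_state(); r=R.from_quat(s['eef_rot']); yaw=float(sys.argv[1])
g=R.from_matrix(np.array([[np.cos(a:=np.radians(yaw)),np.sin(a),0],[np.sin(a),-np.cos(a),0],[0,0,-1]]))
print('turn',(r.inv()*g).as_rotvec().round(3),'t',s['time'],'pos',s['ee_pos'].round(4),'F',s['ft_force'].round(2))
for p in np.array(sys.argv[2:],float).reshape(-1,3): print(p,'->',(r.inv().apply(p-s['ee_pos']*1000)).round(1))
E
python3 - <<'E'
from h import *
from scipy.spatial.transform import Rotation as R
for n,b in(('scene',(380,210,405,235)),('top',(240,178,272,205))):
    c=load(n);W=cloud(c);w=W[b[1]:b[3],b[0]:b[2]].reshape(-1,3);q=c['image'][b[1]:b[3],b[0]:b[2]].reshape(-1,3).astype(int)
    m=(q[:,0]>150)&(q[:,1]>150)&(q[:,2]<90);p=w[m];print(n,m.sum(),np.median(p,0).round(4),p.min(0).round(3),p.max(0).round(3))
# hinge-frame waypoints
x=np.array([.959,-.283]);h=np.array([498,-207])
for d in(-85,-60,0,20,30):print(d,(h+d*x).round(1))
E
python3 go.py 163.6 256 570 300 500 300 300 480 0 300 416 -183 300
```

```text
scene 319 [0.5212 0.2043 0.1661] [ 0.368  0.161 -0.008] [0.548 0.238 0.178]
top 293 [nan nan nan] [nan nan nan] [nan nan nan]
-85 [ 416.5 -182.9]
-60 [ 440.5 -190. ]
0 [ 498. -207.]
20 [ 517.2 -212.7]
30 [ 526.8 -215.5]
turn [-0.001 -0.    -0.136] t 0.1 pos [0.2557 0.5699 0.2218] F [ 1.1   0.06 -0.52]
[256. 570. 300.] -> [ -0.2   0.1 -78.2]
[500. 300. 300.] -> [-333.4 -146.4  -78. ]
[480.   0. 300.] -> [-437.9 -428.3  -77.6]
[ 416. -183.  300.] -> [-454.4 -621.4  -77.4]
```

Emit:
{"method": "jog_arm", "body": {
  "plan": [
    [0,0,0,0,0,-40,-1],
    [0,0,0,0,0,-78,-1],
    [0,0,-0.03,-45,-20,-78,-1],
    [0,0,-0.06,-90,-40,-78,-1],
    [0,0,-0.1,-135,-60,-78,-1],
    [0,0,-0.136,-180,-80,-78,-1],
    [0,0,-0.136,-225,-100,-78,-1],
    [0,0,-0.136,-270,-120,-78,-1],
    [0,0,-0.136,-333,-146,-78,-1],
    [0,0,-0.136,-345,-190,-78,-1],
    [0,0,-0.136,-357,-235,-78,-1],
    [0,0,-0.136,-370,-280,-78,-1]
  ]
}}

```text
time: 1.3
ee_pos: [0.4788, 0.1627, 0.2999]
eef_rot: [0.143, 0.99, -0.0, -0.0]
ft_force: [0.3, 0.4, 0.5]
width: 0.0025
grip_force: 0.0
```

```bash
python3 go.py 163.6 480 0 300 416 -183 300
```

```text
turn [-0.001 -0.001 -0.   ] t 1.3 pos [0.4788 0.1627 0.2999] F [0.3  0.42 0.49]
[480.   0. 300.] -> [-4.720e+01 -1.557e+02 -1.000e-01]
[ 416. -183.  300.] -> [-3.750e+01 -3.493e+02  1.000e-01]
```

Emit:
{"method": "jog_arm", "body": {
  "plan": [
    [0,0,0,-16,-45,0,-1],
    [0,0,0,-32,-90,0,-1],
    [0,0,0,-47,-135,0,-1],
    [0,0,0,-47,-180,0,-1],
    [0,0,0,-45,-225,0,-1],
    [0,0,0,-42,-270,0,-1],
    [0,0,0,-40,-310,0,-1],
    [0,0,0,-38,-349,0,-1],
    [0,0,0,-38,-349,0,-1],
    [0,0,0,-38,-349,0,-1],
    [0,0,0,-38,-349,0,-1]
  ]
}}

```text
time: 2.4
ee_pos: [0.4174, -0.1795, 0.3003]
eef_rot: [0.142, 0.99, 0.0, -0.0]
ft_force: [0.5, 0.8, -0.6]
width: 0.0005
grip_force: 0.0
```

```bash
python3 go.py 163.6 416 -183 188 498 -207 188
python3 - <<'E'
from h import *
a=shot('scene')['image'][110:260,170:330];b=shot('top')['image'][110:260,340:500]
cv2.imwrite('pics/p1.png',cv2.resize(np.hstack([a,b]),(800,375),interpolation=3)[...,::-1])
E
```

```text
turn [ 0.    -0.     0.002] t 2.4 pos [ 0.4174 -0.1795  0.3003] F [ 0.49  0.77 -0.61]
[ 416. -183.  188.] -> [  0.3  -3.8 112.3]
[ 498. -207.  188.] -> [-85.1  -3.9 112.3]
```

View pics/p1.png

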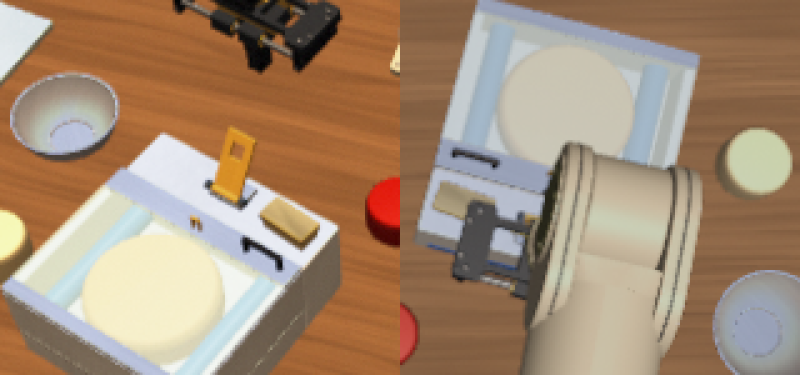

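The fingers (crop left, 260,55) hang in front of the upright hasp (235,165), in line with it. Next I lower them and push the hasp over.

Emit:
{"method": "jog_arm", "body": {
  "plan": [
    [0,0,0,0,-4,40,-1],
    [0,0,0,0,-4,80,-1],
    [0,0,0,0,-4,110,-1],
    [0,0,0,-15,-4,110,-1],
    [0,0,0,-30,-4,110,-1],
    [0,0,0,-45,-4,110,-1],
    [0,0,0,-60,-4,110,-1],
    [0,0,0,-75,-4,110,-1],
    [0,0,0,-90,-4,110,-1],
    [0,0,0,-105,-4,110,-1],
    [0,0,0,-115,-4,110,-1],
    [0,0,0,-115,-4,110,-1]
  ]
}}

```text
time: 3.7
ee_pos: [0.5272, -0.2163, 0.19]
eef_rot: [0.142, 0.99, -0.0, -0.0]
ft_force: [-0.7, 0.1, -0.4]
width: 0.0002
grip_force: 0.0
```

```bash
python3 go.py 163.6 526.8 -215.5 147
python3 - <<'E'
from h import *
a=shot('scene')['image'][130:280,170:330]
cv2.imwrite('pics/p2.png',cv2.resize(a,(640,600),interpolation=3)[...,::-1])
E
```

```text
turn [-0.001 -0.001  0.002] t 3.7 pos [ 0.5272 -0.2163  0.19  ] F [-0.72  0.08 -0.37]
[ 526.8 -215.5  147. ] -> [ 0.6  0.7 43. ]
```

View pics/p2.png

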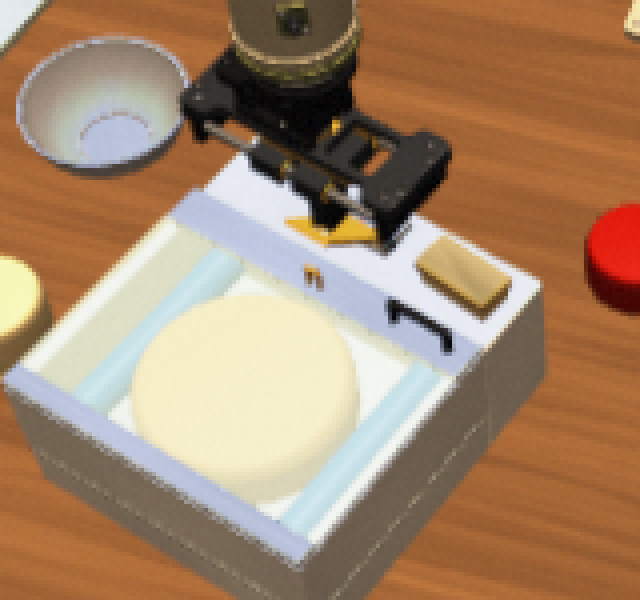

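The hasp has gone past upright and leans toward the lid, with the fingers behind it at (325,215). Now I press it down.

Emit:
{"method": "jog_arm", "body": {
  "plan": [
    [0,0,0,0,0,10,-1],
    [0,0,0,0,0,20,-1],
    [0,0,0,0,0,28,-1],
    [0,0,0,0,0,35,-1],
    [0,0,0,0,0,39,-1],
    [0,0,0,0,0,42,-1],
    [0,0,0,0,0,43,-1],
    [0,0,0,0,0,43,-1],
    [0,0,0,0,0,43,-1]
  ]
}}

```text
time: 4.65
ee_pos: [0.526, -0.2166, 0.1479]
eef_rot: [0.142, 0.99, 0.0, -0.0]
ft_force: [-3.9, 1.2, 8.3]
width: 0.0004
grip_force: 3.8
```

Emit:
{"method": "jog_arm", "body": {
  "plan": [
    [0,0,0,0,0,1,-1],
    [0,0,0,0,0,1,-1],
    [0,0,0,0,0,1,-1],
    [0,0,0,0,0,-30,-1],
    [0,0,0,0,0,-75,-1],
    [0,0,0,0,0,-120,-1],
    [0,0,0,30,40,-150,-1],
    [0,0,0,40,90,-150,-1],
    [0,0,0,40,140,-150,-1],
    [0,0,0,40,190,-150,-1],
    [0,0,0,40,190,-150,-1]
  ]
}}

```text
time: 5.75
ee_pos: [0.542, -0.0159, 0.2968]
eef_rot: [0.138, 0.99, 0.001, -0.001]
ft_force: [-0.9, -0.9, -0.4]
width: 0.0004
grip_force: 0.0
```

```bash
python3 go.py 195.5 521 206 300
python3 - <<'E'
from h import *
c=shot('scene');d=shot('top')
for n,c,(a,b,e,f) in(('scene',c,(235,175,275,215)),('top',d,(380,165,425,215))):
    W=cloud(c)[b:f,a:e].reshape(-1,3);q=cv2.cvtColor(c['image'],cv2.COLOR_RGB2HSV)[b:f,a:e].reshape(-1,3).astype(int)
    m=(abs(q[:,0]-20)<6)&(q[:,1]>150)&(W[:,2]>.136);p=W[m]; l=(p[:,:2]-[.498,-.207])@np.array([.959,-.283])
    print(n,m.sum(),p.min(0),p.max(0)); print('slope',np.polyfit(l[p[:,2]<.155],p[p[:,2]<.155][:,2],1), l.min(),l.max(), np.percentile(p[:,2],[5,50,95]))
cv2.imwrite('pics/p3.png',cv2.resize(np.hstack([c['image'][130:280,170:330],d['image'][90:240,340:500]]) if 0 else load('scene')['image'][130:280,170:330],(640,600),interpolation=3)[...,::-1])
E
```

```text
turn [ 0.002 -0.001 -0.547] t 5.75 pos [ 0.542  -0.0159  0.2968] F [-0.91 -0.94 -0.36]
[521. 206. 300.] -> [ 80.8 207.8  -2.8]
scene 247 [ 0.4860852  -0.24728699  0.13720606] [ 0.57861511 -0.18975037  0.16508542]
slope [-0.01299023  0.14797338] -0.00493535742335414 0.08130910926022533 [0.14262996 0.14782997 0.15355699]Traceback (most recent call last):
  File "<stdin>", line 6, in <module>
    return umr_minimum(a, axis, None, out, keepdims, initial, where)
ValueError: zero-size array to reduction operation minimum which has no identity
```

The depth fit gives the hasp flat: slope -0.013, top at 0.148 m, running the full 82 mm. It is shut. Next I move above the paddle.

Emit:
{"method": "jog_arm", "body": {
  "plan": [
    [0,0,-0.1,16,42,0,-1],
    [0,0,-0.2,32,84,0,-1],
    [0,0,-0.3,48,126,0,-1],
    [0,0,-0.4,64,168,0,-1],
    [0,0,-0.5,81,208,0,-1],
    [0,0,-0.547,81,208,0,-1],
    [0,0,-0.547,81,208,20,-1],
    [0,0,-0.547,81,208,40,-1],
    [0,0,-0.547,81,208,60,-1],
    [0,0,-0.547,81,208,80,-1],
    [0,0,-0.547,81,208,80,-1],
    [0,0,-0.547,81,208,80,-1]
  ]
}}

```text
time: 7.05
ee_pos: [0.5229, 0.1975, 0.2181]
eef_rot: [-0.129, 0.992, -0.0, -0.0]
ft_force: [-0.2, -0.2, 0.5]
width: 0.0004
grip_force: 0.0
```

```bash
python3 go.py 195.5 520 206 180 517 206 137
python3 - <<'E'
from h import *
c=shot('scene')
cv2.imwrite('pics/p4.png',cv2.resize(np.hstack([c['image'][130:280,200:320],c['image'][170:320,330:450]]),(800,500),interpolation=3)[...,::-1])
E
```

```text
turn [-0.    -0.    -0.011] t 7.05 pos [0.5229 0.1975 0.2181] F [-0.22 -0.23  0.5 ]
[520. 206. 180.] -> [ 0.6  8.9 38.1]
[517. 206. 137.] -> [ 3.5  9.7 81.1]
```

View pics/p4.png

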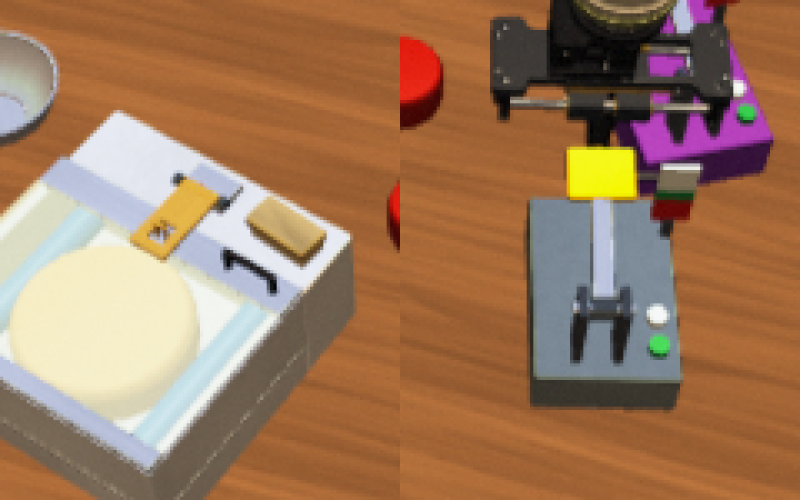

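The hasp lies flat over the staple at (160,235). The fingers at (600,130) hang over the yellow paddle at (600,172). I press down gently.

Emit:
{"method": "jog_arm", "body": {
  "plan": [
    [0,0,0,1,5,10,-1],
    [0,0,0,2,9,25,-1],
    [0,0,0,2,9,40,-1],
    [0,0,0,3,9,50,-1],
    [0,0,0,3,9,56,-1],
    [0,0,0,3,9,62,-1],
    [0,0,0,3,9,67,-1],
    [0,0,0,3,9,72,-1],
    [0,0,0,3,9,72,-1],
    [0,0,0,3,9,72,-1]
  ]
}}

```text
time: 8.1
ee_pos: [0.5173, 0.2071, 0.1458]
eef_rot: [-0.13, 0.991, 0.0, 0.0]
ft_force: [-2.3, -0.7, 4.4]
width: 0.0003
grip_force: 2.2
```

```bash
python3 go.py 195.5 517 206 137
```

```text
turn [ 0.     0.    -0.009] t 8.1 pos [0.5173 0.2071 0.1458] F [-2.33 -0.67  4.36]
[517. 206. 137.] -> [ 0.6 -1.   8.8]
```

Emit:
{"method": "jog_arm", "body": {
  "plan": [
    [0,0,0,0,0,3,-1],
    [0,0,0,0,0,6,-1],
    [0,0,0,0,0,8,-1],
    [0,0,0,0,0,9,-1],
    [0,0,0,0,0,9,-1],
    [0,0,0,0,0,9,-1],
    [0,0,0,0,0,9,-1]
  ]
}}

```text
time: 8.8
ee_pos: [0.517, 0.207, 0.1367]
eef_rot: [-0.13, 0.991, 0.0, -0.0]
ft_force: [-4.6, -0.4, 6.3]
width: 0.0004
grip_force: 3.1
```

```bash
python3 go.py 195.5 517 206 137
python3 - <<'E'
from h import *
c=shot('scene');W=cloud(c);b=(375,205,410,245);w=W[b[1]:b[3],b[0]:b[2]].reshape(-1,3);q=c['image'][b[1]:b[3],b[0]:b[2]].reshape(-1,3).astype(int)
m=(q[:,0]>150)&(q[:,1]>150)&(q[:,2]<90)&(w[:,2]>.1);p=w[m]
l=(p[:,:2]-[.6328,.2387])@np.array([.964,.267]);print(m.sum(),np.polyfit(l+.12,p[:,2],1))
cv2.imwrite('pics/p5.png',cv2.resize(c['image'][195:270,365:445],(800,600)[:2] if 0 else (640,600),interpolation=3)[...,::-1])
E
```

```text
turn [ 0.    -0.    -0.009] t 8.8 pos [0.517  0.207  0.1367] F [-4.64 -0.39  6.29]
[517. 206. 137.] -> [ 0.2 -1.  -0.3]
169 [0.49027959 0.13493485]
```

View pics/p5.png

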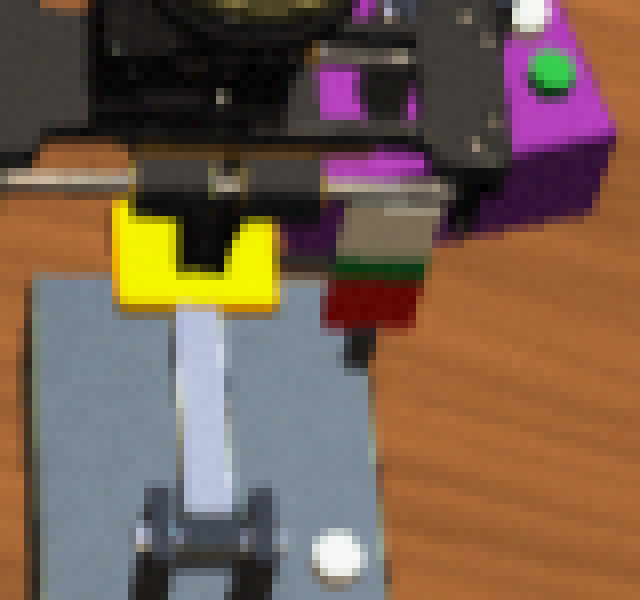

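The pointer at (300,265) lines up with the green band at (375,270). Pad height is 0.137 m and the force is 6.3 N, both mid-green. I hand in.

```bash
python3 -c "
from bench import order
print(order.close_job())"
```

```text
the job is handed in; nothing more can be done
None
```

I shut the hasp flat over the staple first, then pressed the grey station's paddle to mid-green (pad at 0.137 m, 6.3 N) and handed the job in at about 9 s with the arm still holding it; the hand-in returned no verdict.

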